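Put the last peg away in the press-top peg box

TASK

Put the stray clothes peg away in the white press-top peg box. Press the catch on its spring-loaded lid and let the lid come up slowly under your finger until it stands fully open, never letting it fly up; then lay the peg inside and push the lid down until the catch snaps shut. Do not force the lid or the catch, and leave the other things where they stand.

Things in the scene. Friction and masses are not known exactly. Their poses are not given: they have to be found in the camera images.
- pegbox: White moulded peg box, fixed by its rubber feet, 140 x 190 mm, 90 mm high without its lid, 100 mm with it, walls 4 mm, inner floor 8 mm above its origin; pegs already in it reach 20 mm above the origin. Origin: centre of its underside; x points from the front (catch) to the back (hinge), y to the left seen from the front, z up. The front faces the robot, give or take 20 degrees.
- lid (a joint): Angle of the lid about its hinge, rad: 0 shut and latched, 1.75 (leaning back a little) fully open at its stop, where it stays. A spring opens it: 5 to 6 N up at the front edge when shut, 2 N when open. Unlatched and unheld it flies up in under 0.3 s. It can be pushed to -0.012, a hard stop. Pushed down from open, resistance at the front edge rises at 0.06 to 0.045 to about 8 N, then gives; the catch snaps in at or just below 0.
- lid_hinge (a point): Middle of the lid's hinge line, which runs along the box's y axis: at x = +72 mm, y = 0, z = 94 mm in the box's frame.
- lid_edge (a point): Middle of the lid's front edge, on its top face, 148 mm from the hinge line; moves with the lid. The lid is a flat plate 8 mm thick and 196 mm wide (along y), its top face 6 mm above the hinge line. To latch it, push on the lid at least 40 mm to the left or right of the middle, clear of the catch pad: while the pad is pressed the lid cannot latch.
- catch_pad (a point): Centre of the upper face of the catch's grey ribbed pad, set in the middle of the lid's front edge, 44 mm wide (along y) and 32 mm deep (along x); moves with the catch. On the shut lid it lies 127 mm in front of the hinge line; the pad slopes up towards the back, where it stands 8 mm proud of the lid.
- catch (a joint): Angle of the rocking catch on the lid, rad: 0 at rest (a spring returns it), 0.26 fully pressed, with the pad flush in the lid (the middle of the pad goes down about 5 mm, taking up to 5 N). From about 0.12 its hook, in front of the box, is clear of the keeper and the lid is free.
- peg_mid (a point): Centre of the stray wooden clothes peg lying on the worktop, 15 mm (its x) x 72 mm (its y, along the peg) x 12 mm high; 10 to 18 g.
- tape_measure: Round pocket tape measure, 54 x 63 x 24 mm, origin under its centre. Leave it alone.
- cotton_reel: Cotton reel standing upright, 30 mm across, 40 mm high, origin under its centre. Leave it alone.
- pot: Small round screw-top pot, 58 mm across, 50 mm high, origin under its centre. Leave it alone.
- tin: Small food tin, 57 mm across, 72 mm high, origin under its centre. Leave it alone.

How it is judged:
By the outcome, as a careful person would: the job done as asked, in the order asked, and still so for the second after the job is handed in, with the robot touching nothing.
It also fails if it takes over 72 s, if anything falls off the work surface, if the arm or the gripper's body presses on something with over 40 N, if the wrist force passes 120 N, or if a joint passes its speed limit or range.

ROBOT

A 6-joint arm with a two-finger parallel gripper is mounted at the origin on a cart in front of the work surface, level with it; the furniture and walls round the work are solid. World frame = base frame: x ahead of the robot, y to its left, z up, the work surface at z = 0. Lengths are in m, angles in rad, forces in N, time in s.
With the tool pointing down it reaches from about 0.35 to 0.975 m from the base axis. Payload 4.9 kg.
Tool frame: the origin (TCP) lies midway between the tips of the shut fingers; the grasp point (between the pads) lies 19 mm behind it; z points along the fingers, y is the line along which they close (so a half turn about z gives the same grasp; the last joint's range is limited). The gripper opens to 85 mm and grips with 20 to 120 N. Pads are 22 mm wide; open, the fingers measure 114 mm over their backs; the gripper's body (76 mm by 85 mm) begins 54 mm behind the grasp point. The pads swing forward as they close: fully open they stand 13 mm farther back than shut.
Start: joints at [-1.41, 0.053, 1.613, -0, 1.476, -0.119], TCP at [0.173, -0.601, 0.231] pointing down, gripper open.
Joint ranges: [-3.01, 3.01], [-1.01, 2.22], [0.06, 2.58], [-1.02, 4.17], [0.09, 2.62], [-3.14, 3.14]. Speed limits (rad/s): [2.57, 2.57, 3.14, 3.14, 3.14, 3.14].

INTERFACE

Orientations are given as a unit quaternion [w, x, y, z].
In Python, from plant import * gives the robot as it stands.
- The arm moves only by the tool jog_arm, never from a script. Its argument "targets" is a list of rows, each a list of 3 entries, a list of its own where there are three numbers: the shift along the tool's x, y, z in units of 25 mm (1.0 is 25 mm), then the turn, a rotation vector about the tool's x, y, z in units of 8 degrees (1.0 is 8 degrees), then the opening in per cent of the stroke, from 0 (shut) to 100 (fully open). A call has 1 to 8 rows; each row is the pose to reach, as a shift and turn from the pose commanded when the call began, along the tool's axes at that moment; what a row does not reach only later rows make up. A row lasts 1/8 s, in which the tool goes at most 62.5 mm and 10.7 degrees, less where a joint would pass 70% of its speed; a pose out of reach is approached as far as the arm can. A call with a gripper value outside its range is refused whole. The fingers move at their own pace and stop on an object; the grip force is fixed at half the most. Time passes only in rows, so rows that repeat a pose let the fingers close. It gives the time, the measured TCP pose, the force, the opening and the grip force at its end, in the units of the state.
- state(): the state, without advancing time (a new reading comes with each control period).
- grab_frame(name): name is "scene" or "side" or "wrist"; returns (picture, depth): 400x640x3 uint8, red, green, blue; 400x640 float32, m along the optical axis (not along the pixel's ray), 0 where there is no reading.
- camera_params(name): a dict with "fovy" (degrees; the focal length in pixels is half the picture's height over the tangent of half this angle, whatever the lens; pixels are square), "cx", "cy" (the principal point, pixels), "dist" ([k1, k2, p1, p2, k3] as OpenCV has them; the pictures are not rectified), "rvec" (rotation vector, rad) and "tvec" (3), from world to camera coordinates, as OpenCV has them; the wrist camera has in their place "hand_eye" (4x4, takes a point from camera to tool coordinates, whose origin is the TCP and whose axes are the flange's). Camera axes: x right, y down, z forward; pixel columns grow to the right and rows downward; lengths in m; the calibration is good to about 2 mm. A picture is of the moment at which its call begins: read the wrist's pose just before it. camera_params takes no time and is no camera call.
- job_done(): hands the job in; it is judged then, once.
The state is a dict: "time": time; "joint_pos": joint angles; "joint_vel": joint speeds; "joint_efforts": joint torques, N m; "tool_pos": TCP position; "tool_rot": TCP orientation; "contact_force": force on the tool from outside, world axes, zero at the start; "ft_torque": the same for the moment, N m; "gripper_width": opening from 0.0 (shut) to 1.0 (fully open); "grasp_force": force on a finger pad.
Only numpy, scipy, OpenCV 4.12 (cv2) and the standard library are available. Lean on these libraries where they do the work, as an engineer would, in place of code of your own. Each camera call takes 0.05 s, during which the arm holds its last target. There are 200 camera calls.

## Working session

There is one attempt and no reset: what is moved stays moved. The work goes in short steps, Python scripts to look and compute and a tool call to move; the robot and the scene stay as the last step left them, time stands still between calls to the robot, and variables do not carry over. Pictures are saved under pics/ and viewed, at most 10 in all, crops included, and the job is handed in when it is done.

Besides the shell and the picture viewer there is one more tool, called after "Request:" in YAML: its name, and indented under it one key for each argument. jog_arm: Moves the arm, as the interface text tells. Its arguments: {"type":"object","properties":{"targets":{"type":"array"}},"required":["targets"]}

```bash
mkdir -p pics; ls
cat > h.py <<'E'
from plant import *
import numpy as np, cv2
from scipy.spatial.transform import Rotation as R
def K(p):
    f=200/np.tan(np.radians(p["fovy"])/2); return np.array([[f,0,p["cx"]],[0,f,p["cy"]],[0,0,1.]])
def tool():
    s=state(); T=np.eye(4); q=s["tool_rot"]; T[:3,:3]=R.from_quat([q[1],q[2],q[3],q[0]]).as_matrix(); T[:3,3]=s["tool_pos"]; return T
def pose(name):
    p=camera_params(name)
    if name=="wrist": return tool()@np.array(p["hand_eye"])
    W=np.eye(4); W[:3,:3]=cv2.Rodrigues(np.array(p["rvec"],float))[0]; W[:3,3]=np.ravel(p["tvec"]); return np.linalg.inv(W)
def snap(name,tag):
    C=pose(name); im,d=grab_frame(name); np.savez(f"{tag}.npz",im=im,d=d,C=C); cv2.imwrite(f"pics/{tag}.png",im[:,:,::-1]); return im,d,C
def world(name,tag,px,z=None):
    "pixels -> world by depth, or on plane z"
    f=np.load(f"{tag}.npz"); C=f["C"]; d=f["d"]; p=camera_params(name); out=[]
    for u,v in px:
        x,y=cv2.undistortPoints(np.array([[[u,v]]],float),K(p),np.array(p["dist"],float))[0,0]
        r=C[:3,:3]@[x,y,1]
        if z is None:
            w=d[int(v)-1:int(v)+2,int(u)-1:int(u)+2]; w=w[w>0]; t=np.median(w) if w.size else np.nan
        else: t=(z-C[2,3])/r[2]
        out.append(C[:3,3]+t*r)
    return np.array(out)
E
python3 - <<'E'
from h import *
snap("scene","s1");snap("side","d1");snap("wrist","w1")
a=[cv2.imread(f"pics/{t}.png") for t in("s1","d1")]
s=state();print(s)
for n in("scene","side"):print(pose(n).round(3))
print(camera_params("wrist"))
E
```

```text
pics
{'time': 0.15, 'joint_pos': array([-1.41001954e+00,  5.32246815e-02,  1.61399879e+00, -7.27760223e-06,
        1.47599861e+00, -1.19010930e-01]), 'joint_vel': array([ 7.45912616e-05,  1.40759066e-04, -3.77173700e-03,  1.47949223e-03,
        5.36847820e-04, -1.34137860e-03]), 'joint_efforts': array([ 6.77841399e-04, -3.94239306e+01, -3.70721805e+01, -1.25176070e-04,
        4.64370401e-03,  7.55717451e-06]), 'tool_pos': array([ 0.17250687, -0.60020675,  0.2303213 ]), 'tool_rot': array([-8.14463184e-04,  9.90230425e-01,  1.39438307e-01, -2.06338196e-05]), 'contact_force': array([-0.37679866,  0.81829504, -0.37453954]), 'ft_torque': array([ 0.00060583, -0.02431288, -0.00169384]), 'grasp_force': 0.0, 'gripper_width': 0.998163884262395}
[[-0.603 -0.439  0.666 -0.352]
 [-0.798  0.322 -0.51   0.655]
 [ 0.009 -0.839 -0.544  0.81 ]
 [ 0.     0.     0.     1.   ]]
[[-0.165 -0.578  0.799 -0.714]
 [-0.986  0.109 -0.125  0.155]
 [-0.015 -0.809 -0.588  1.008]
 [ 0.     0.     0.     1.   ]]
{'fovy': 60.86836937317148, 'cx': 327.14407559169035, 'cy': 192.58336591611575, 'dist': array([-0.04792632,  0.        ,  0.        ,  0.        ,  0.        ]), 'hand_eye': array([[-1.29778553e-03, -9.61267542e-01, -2.75613911e-01,
         6.79589943e-02],
       [ 9.99999019e-01, -1.10240100e-03, -8.63824181e-04,
        -5.62488117e-04],
       [ 5.26529096e-04, -2.75614762e-01,  9.61268030e-01,
        -1.42586661e-01],
       [ 0.00000000e+00,  0.00000000e+00,  0.00000000e+00,
         1.00000000e+00]])}
```

View pics/s1.png

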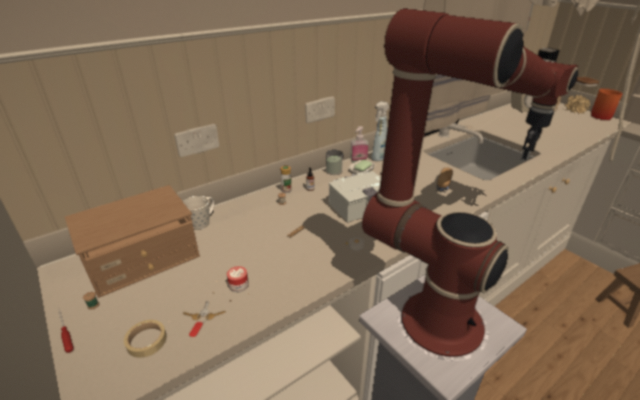

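View pics/d1.png

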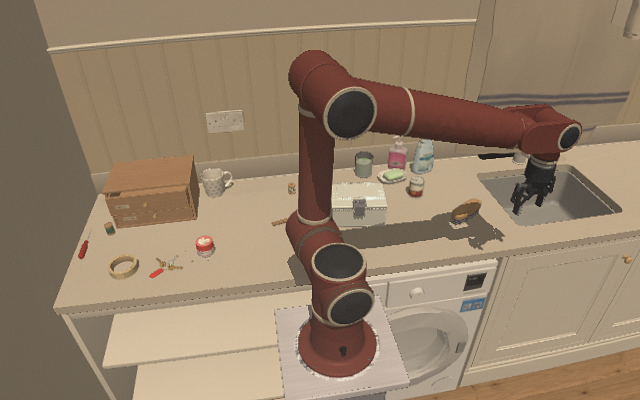

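Scene view: the box is at about (355,195) and the peg at (297,230). In the side view the box is at (358,203), its catch at (358,207), the peg at (281,221), the reel at (292,187) and the tin at (416,187).

Run:
```python
from h import *
a=cv2.imread("pics/d1.png")[165:245,262:442]
b=cv2.imread("pics/s1.png")[160:245,270:410]
cv2.imwrite("pics/c1.png",np.vstack([cv2.resize(a,(760,338),interpolation=3),cv2.resize(b[:, :],(430,261),interpolation=3).__class__ is None and a or cv2.copyMakeBorder(cv2.resize(b,(430,261),interpolation=3),0,0,0,330,0)]))
# cloud of box top from both cams
for n,t in(("side","d1"),("scene","s1")):
    f=np.load(t+".npz");d=f["d"];p=camera_params(n)
    vv,uu=np.mgrid[0:400,0:640]; q=cv2.undistortPoints(np.stack([uu,vv],-1).reshape(-1,1,2).astype(float),K(p),np.array(p["dist"],float)).reshape(400,640,2)
    P=np.concatenate([q*d[...,None],d[...,None]],-1)@f["C"][:3,:3].T+f["C"][:3,3]
    m=(d>0)&(abs(P[...,2]-.1)<.006)&(P[...,0]>.35)&(P[...,0]<.85)&(abs(P[...,1])<.4)
    im=f["im"].astype(int); m&=(im.min(-1)>110)
    pts=P[m]; print(n,m.sum(),pts.mean(0),np.median(pts[:,2]))
    print(cv2.minAreaRect(pts[:,:2].astype(np.float32)))
    x,y=(pts[:,:2]).min(0),pts[:,:2].max(0);print(x,y)
print(world("side","d1",[(281,221),(292,187),(416,187)]), world("scene","s1",[(297,230)]))
```

```text
side 1233 [ 0.53612967 -0.18290936  0.09967875] 0.09967403898970983
((0.624378502368927, -0.020328104496002197), (0.3771919906139374, 0.7776021361351013), 3.3285601139068604)
[ 0.44920308 -0.39813676] [0.83523075 0.37693603]
scene 948 [ 0.55159773 -0.164401    0.10205036] 0.10220255753436003
((0.6531237363815308, -0.032813698053359985), (0.3710925579071045, 0.7373978495597839), 0.6331039071083069)
[ 0.46882076 -0.39943989] [0.84273268 0.33791309]
[[ 0.54283984  0.09861134  0.01027832]
 [ 0.72588173  0.03556378  0.03030418]
 [ 0.60260596 -0.43449021  0.05334605]] [[0.54740095 0.09218811 0.0116362 ]]
```

View pics/c1.png

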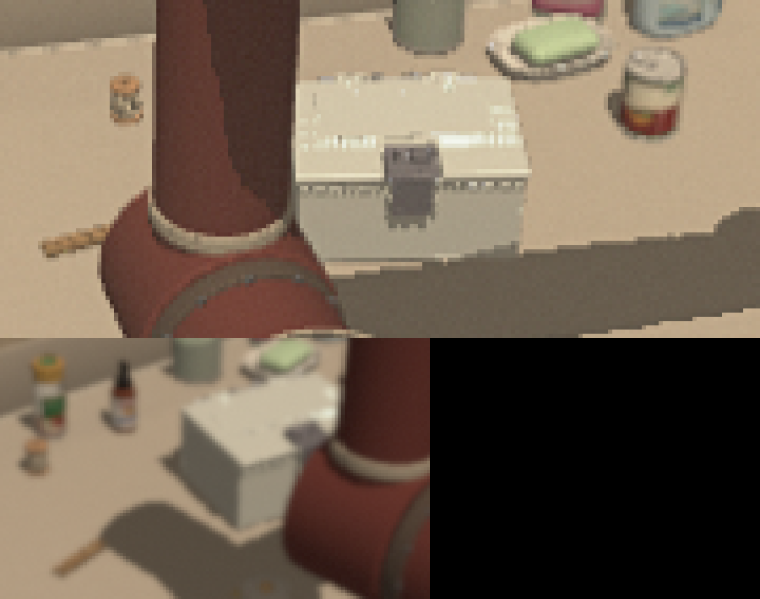

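Run:
```python
from h import *
w=world("side","d1",[(387.1,206.5),(334,207),(384.5,184),(359.1,202.4),(272.5,223)],.1)
print(w)
v=world("scene","s1",[(348.8,200.4),(329.3,188.3)],.1);print(v)
print(world("scene","s1",[(289,236),(305,225)],.012))
e=w[0]-w[1]; print(np.degrees(np.arctan2(*(w[1]-w[0])[[0,1]])))
e=v[1]-v[0]; print(np.linalg.norm(e),np.degrees(np.arctan2(e[1],e[0])))
# plan move: view pose
print(tool().round(3))
```

```text
[[ 0.44235206 -0.2658982   0.1       ]
 [ 0.4735217  -0.08461855  0.1       ]
 [ 0.5788311  -0.29694294  0.1       ]
 [ 0.48365983 -0.17633348  0.1       ]
 [ 0.42431408  0.1325143   0.1       ]]
[[ 0.48290976 -0.08020787  0.1       ]
 [ 0.58621491 -0.07543068  0.1       ]]
[[0.53505134 0.13239271 0.012     ]
 [0.55458859 0.05406546 0.012     ]]
9.756170735904776
0.10341554662207722 2.6476737616483295
[[ 0.961  0.276 -0.     0.173]
 [ 0.276 -0.961  0.002 -0.6  ]
 [ 0.    -0.002 -1.     0.23 ]
 [ 0.     0.     0.     1.   ]]
```

Side crop: the lid's front corners are at about (334,207) and (387,207), and the catch pad at (359,202). The box is yawed about -11°. The peg lies near (0.545, 0.093). I'll move the wrist camera over the box next.

Request:
jog_arm:
  targets:
    - [[20.9, -13.9, -5.2], [0, 0, 0], 100]
    - [[20.9, -13.9, -5.2], [0, 0, 0], 60]
    - [[20.9, -13.9, -5.2], [0, 0, 0], 40]
    - [[20.9, -13.9, -5.2], [0, 0, 1], 0]
    - [[20.9, -13.9, -5.2], [0, 0, 2], 0]
    - [[20.9, -13.9, -5.2], [0, 0, 3.4], 0]
    - [[20.9, -13.9, -5.2], [0, 0, 3.4], 0]
    - [[20.9, -13.9, -5.2], [0, 0, 3.4], 0]

```text
time: 1.15
tool_pos: [0.4867, -0.2304, 0.3317]
tool_rot: [0.0, 0.995, -0.097, -0.0]
contact_force: [0.7, -0.6, -0.3]
gripper_width: 0.002
grasp_force: 0.0
```

```bash
python3 -c "
from h import *
print(tool().round(3),state()['joint_pos'])"
```

```text
[[ 0.981 -0.194 -0.     0.487]
 [-0.194 -0.981 -0.    -0.23 ]
 [-0.     0.    -1.     0.332]
 [ 0.     0.     0.     1.   ]] [-5.80386879e-01 -1.94450887e-01  1.68286391e+00 -1.06473379e-04
  1.65315173e+00  1.18564324e+00]
```

Request:
jog_arm:
  targets:
    - [[2.8, -5.0, -1.2], [0, 0, 0], 0]
    - [[2.8, -5.0, -1.2], [0, 0, 0], 0]
    - [[2.8, -5.0, -1.2], [0, 0, 0], 0]
    - [[2.8, -5.0, -1.2], [0, 0, 0], 0]

```text
time: 1.65
tool_pos: [0.579, -0.1225, 0.3611]
tool_rot: [0.0, 0.995, -0.096, -0.0]
contact_force: [0.3, -0.3, 0.4]
gripper_width: 0.001
grasp_force: 0.0
```

Run:
```python
from h import *
im,d,C=snap("wrist","w2")
cv2.imwrite("pics/w2b.png",cv2.resize(im[:,:,::-1],(800,500),interpolation=3))
p=camera_params("wrist")
vv,uu=np.mgrid[0:400,0:640]; q=cv2.undistortPoints(np.stack([uu,vv],-1).reshape(-1,1,2).astype(float),K(p),np.array(p["dist"],float)).reshape(400,640,2)
P=np.concatenate([q*d[...,None],d[...,None]],-1)@C[:3,:3].T+C[:3,3]
m=(d>0)&(abs(P[...,2]-.1)<.006)&(P[...,0]>.38)&(P[...,0]<.7)&(P[...,1]>-.35)&(P[...,1]<-.0)
r=cv2.minAreaRect(P[m][:,:2].astype(np.float32));print(r,np.median(P[m][:,2]));print(cv2.boxPoints(r))
g=(d>0)&(P[...,0]>.6)&(P[...,2]>.11);print(P[g].max(0) if g.any() else None, P[g].min(0) if g.any() else None)
```

```text
((0.5403246283531189, -0.18423399329185486), (0.19636952877044678, 0.16136398911476135), 81.03173065185547) 0.10040136540835923
[[ 0.4453232  -0.2686411 ]
 [ 0.6047145  -0.29379573]
 [ 0.635326   -0.09982687]
 [ 0.47593474 -0.07467225]]
[ 0.60257475 -0.06365699  0.45894294] [ 0.60000083 -0.11393099  0.43725329]
```

View pics/w2b.png

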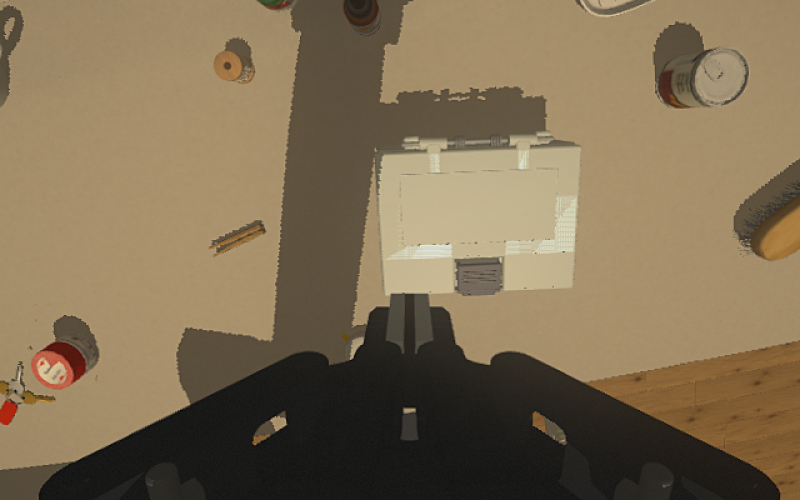

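Wrist view (enlarged 1.25×): the lid is square and clear, the catch pad is at (479,277), the peg runs from (210,250) to (265,226), and the reel, tin and pot are away from the work. The pointcloud rectangle matches the lid's 196 mm width and 0.100 m height.

```bash
cat >> h.py <<'E'
H=np.array([.6068,-.1948]); YAW=np.radians(-8.97)
BX=np.array([np.cos(YAW),np.sin(YAW)]); BY=np.array([-BX[1],BX[0]])
def tobox(p): p=np.array(p); e=p[:2]-H; return np.array([e@BX*1e3,e@BY*1e3,(p[2]-.094)*1e3])  # mm from hinge
def units(p):  # world target -> tool units
    T=tool(); return (T[:3,:3].T@(np.array(p)-T[:3,3])/.025).round(2)
E
python3 - <<'E'
from h import *
s=lambda l:[(a/1.25,b/1.25) for a,b in l]
c=world("wrist","w2",s([(479,277),(457,276),(501,276),(479,261),(479,294)]),.104);print([tobox(x).round(1) for x in c])
q=world("wrist","w2",s([(211,251),(264,226),(238,239)]),.010);print(q, np.linalg.norm(q[1]-q[0]),np.degrees(np.arctan2(*(q[1]-q[0])[[1,0]])))
print(world("wrist","w2",s([(238,239),(245,233),(232,241)])))
pad=np.r_[H-127*1e-3*BX,.115]; print(pad,units(pad))
E
```

```text
[array([-126.2,   -0.2,   10. ]), array([-124.3,   21.9,   10. ]), array([-126. ,  -22.4,   10. ]), array([-1.092e+02, -1.000e-01,  1.000e+01]), array([-144.7,   -0.4,   10. ])]
[[0.54040386 0.13265612 0.01      ]
 [0.55803591 0.05888323 0.01      ]
 [0.54858079 0.09489998 0.01      ]] 0.07585070430523891 -76.5582190214749
[[0.54843247 0.09525216 0.00924615]
 [0.55440659 0.08358135 0.01134944]
 [0.54776428 0.10252044 0.01088845]]
[ 0.4813532 -0.1749985  0.115    ] [-3.39  2.77  9.84]
```

Request:
jog_arm:
  targets:
    - [[-3.4, 2.77, 2], [0, 0, -0.26], 0]
    - [[-3.4, 2.77, 4], [0, 0, -0.26], 0]
    - [[-3.4, 2.77, 6], [0, 0, -0.26], 0]
    - [[-3.4, 2.77, 8], [0, 0, -0.26], 0]
    - [[-3.4, 2.77, 9.4], [0, 0, -0.26], 0]
    - [[-3.4, 2.77, 9.8], [0, 0, -0.26], 0]
    - [[-3.4, 2.77, 9.8], [0, 0, -0.26], 0]

```text
time: 2.58
tool_pos: [0.4815, -0.1754, 0.1168]
tool_rot: [0.0, 0.997, -0.08, -0.0]
contact_force: [0.0, 0.4, 0.6]
gripper_width: 0.002
grasp_force: 0.0
```

Run:
```python
from h import *
im,d,C=snap("wrist","w3")
cv2.imwrite("pics/w3b.png",im[60:360,100:540,::-1])
T=tool();print(tobox(T[:3,3]),np.degrees(np.arctan2(T[1,0],T[0,0])))
```

```text
[-125.83701277   -0.44656827   24.05419308] -9.14610630833264
```

View pics/w3b.png

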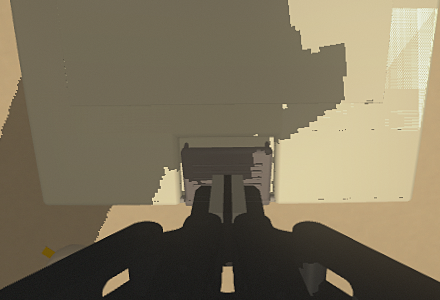

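Crop: the shut fingertips sit in the middle of the grey pad, at about (228,180). I'll press in small steps.

Request:
jog_arm:
  targets:
    - [[0, 0, 0.2], [0, 0, 0], 0]
    - [[0, 0, 0.3], [0, 0, 0], 0]
    - [[0, 0, 0.36], [0, 0, 0], 0]
    - [[0, 0, 0.36], [0, 0, 0], 0]

```text
time: 3.12
tool_pos: [0.4819, -0.1745, 0.1075]
tool_rot: [0.0, 0.997, -0.079, -0.0]
contact_force: [-0.1, -0.2, 0.2]
gripper_width: -0.007
grasp_force: 0.0
```

Request:
jog_arm:
  targets:
    - [[0, 0, 0.06], [0, 0, 0], 0]
    - [[0, 0, 0.1], [0, 0, 0], 0]
    - [[0, 0, 0.1], [0, 0, 0], 0]

```text
time: 3.5
tool_pos: [0.4822, -0.1746, 0.1054]
tool_rot: [0.0, 0.997, -0.079, 0.0]
contact_force: [-0.3, 0.5, 1.7]
gripper_width: -0.001
grasp_force: 1.2
```

Contact at 0.1055. I'll press on gently.

Request:
jog_arm:
  targets:
    - [[0, 0, 0.06], [0, 0, 0], 0]
    - [[0, 0, 0.1], [0, 0, 0], 0]
    - [[0, 0, 0.1], [0, 0, 0], 0]

```text
time: 3.88
tool_pos: [0.483, -0.1749, 0.1035]
tool_rot: [0.0, 0.997, -0.079, 0.001]
contact_force: [1.6, 0.2, 6.1]
gripper_width: -0.001
grasp_force: 2.8
```

Request:
jog_arm:
  targets:
    - [[0, 0, 0.04], [0, 0, 0], 0]
    - [[0, 0, 0.06], [0, 0, 0], 0]
    - [[0, 0, 0.06], [0, 0, 0], 0]

```text
time: 4.25
tool_pos: [0.4829, -0.1749, 0.102]
tool_rot: [0.0, 0.997, -0.079, 0.001]
contact_force: [1.5, 0.8, 4.9]
gripper_width: 0.001
grasp_force: 2.8
```

Request:
jog_arm:
  targets:
    - [[0, 0, 0.03], [0, 0, 0], 0]
    - [[0, 0, 0.05], [0, 0, 0], 0]
    - [[0, 0, 0.05], [0, 0, 0], 0]

```text
time: 4.62
tool_pos: [0.4829, -0.1749, 0.1008]
tool_rot: [0.0, 0.997, -0.079, 0.001]
contact_force: [1.9, 1.3, 5.8]
gripper_width: 0.001
grasp_force: 2.8
```

Run:
```python
from h import *
T=tool();p=tobox(T[:3,3]);print(p,state()["contact_force"])
# tip front corner half depth a=11, contact radius r grows from 138 (kept), face h=6
a=11;R3=T[:3,:3]
r0=-p[0]+a
prev=None
for th in np.arange(0,1.86,.1):
    r=r0+(133-r0)*min(th/1.0,1)
    x=-r*np.cos(th)+6*np.sin(th)+a; z=r*np.sin(th)+6*np.cos(th)
    if th>1.57: # edge against the finger's face: tip kept 25 mm below the edge
        x=-148*np.cos(th)+6*np.sin(th)+a; z=min(z,148*np.sin(th)-15)
    w=np.r_[(x-p[0]),0,z-6]/25
    print(round(th,2),(w*[1,1,-1]).round(2))
```

```text
[-125.46912318    0.3716299     6.80425324] [1.94177028 1.32468469 5.84262291]
0.0 [ 0.  0. -0.]
0.1 [ 0.07  0.   -0.54]
0.2 [ 0.18  0.   -1.07]
0.3 [ 0.35  0.   -1.59]
0.4 [ 0.58  0.   -2.09]
0.5 [ 0.84  0.   -2.55]
0.6 [ 1.16  0.   -2.99]
0.7 [ 1.51  0.   -3.4 ]
0.8 [ 1.91  0.   -3.76]
0.9 [ 2.33  0.   -4.09]
1.0 [ 2.79  0.   -4.37]
1.1 [ 3.26  0.   -4.61]
1.2 [ 3.75  0.   -4.81]
1.3 [ 4.27  0.   -4.95]
1.4 [ 4.79  0.   -5.04]
1.5 [ 5.32  0.   -5.08]
1.6 [ 5.87  0.   -5.07]
1.7 [ 6.46  0.   -5.  ]
1.8 [ 7.04  0.   -4.89]
```

Request:
jog_arm:
  targets:
    - [[0.01, 0, -0.13], [0, 0, 0], 0]
    - [[0.03, 0, -0.27], [0, 0, 0], 0]
    - [[0.05, 0, -0.4], [0, 0, 0], 0]
    - [[0.07, 0, -0.54], [0, 0, 0], 0]

```text
time: 5.12
tool_pos: [0.4839, -0.175, 0.114]
tool_rot: [0.0, 0.997, -0.079, 0.0]
contact_force: [-0.1, 0.9, 5.8]
gripper_width: -0.003
grasp_force: 2.6
```

Request:
jog_arm:
  targets:
    - [[0.04, 0, -0.2], [0, 0, 0], 0]
    - [[0.08, 0, -0.4], [0, 0, 0], 0]
    - [[0.13, 0, -0.6], [0, 0, 0], 0]
    - [[0.19, 0, -0.79], [0, 0, 0], 0]
    - [[0.26, 0, -0.98], [0, 0, 0], 0]
    - [[0.33, 0, -1.17], [0, 0, 0], 0]
    - [[0.42, 0, -1.36], [0, 0, 0], 0]
    - [[0.51, 0, -1.55], [0, 0, 0], 0]

```text
time: 6.12
tool_pos: [0.4951, -0.1767, 0.1521]
tool_rot: [-0.0, 0.997, -0.079, -0.002]
contact_force: [-2.4, 1.2, 5.9]
gripper_width: 0.002
grasp_force: 2.7
```

Run:
```python
import numpy as np
a=11
def P(th):
    r=np.interp(th,[.4,1.0],[135.1,138])
    return np.array([-r*np.cos(th)+6*np.sin(th)+a, r*np.sin(th)+6*np.cos(th)])
for t0,t1 in((.4,.75),(.75,1.1),(1.1,1.4),(1.4,1.58)):
    print(t0,t1,[list(((P(t)-P(t0))/25*[1,-1]).round(2)) for t in np.linspace(t0,t1,9)[1:]])
```

```text
0.4 0.75 [[np.float64(0.1), np.float64(-0.22)], [np.float64(0.21), np.float64(-0.43)], [np.float64(0.32), np.float64(-0.63)], [np.float64(0.45), np.float64(-0.83)], [np.float64(0.59), np.float64(-1.03)], [np.float64(0.73), np.float64(-1.22)], [np.float64(0.88), np.float64(-1.4)], [np.float64(1.04), np.float64(-1.58)]]
0.75 1.1 [[np.float64(0.17), np.float64(-0.17)], [np.float64(0.34), np.float64(-0.33)], [np.float64(0.53), np.float64(-0.49)], [np.float64(0.72), np.float64(-0.64)], [np.float64(0.92), np.float64(-0.78)], [np.float64(1.12), np.float64(-0.9)], [np.float64(1.33), np.float64(-1.02)], [np.float64(1.55), np.float64(-1.12)]]
1.1 1.4 [[np.float64(0.19), np.float64(-0.08)], [np.float64(0.38), np.float64(-0.16)], [np.float64(0.58), np.float64(-0.23)], [np.float64(0.78), np.float64(-0.29)], [np.float64(0.98), np.float64(-0.34)], [np.float64(1.18), np.float64(-0.38)], [np.float64(1.38), np.float64(-0.42)], [np.float64(1.59), np.float64(-0.45)]]
1.4 1.58 [[np.float64(0.12), np.float64(-0.01)], [np.float64(0.25), np.float64(-0.03)], [np.float64(0.37), np.float64(-0.03)], [np.float64(0.5), np.float64(-0.04)], [np.float64(0.62), np.float64(-0.04)], [np.float64(0.74), np.float64(-0.04)], [np.float64(0.87), np.float64(-0.04)], [np.float64(0.99), np.float64(-0.04)]]
```

Request:
jog_arm:
  targets:
    - [[0.1, 0, -0.22], [0, 0, 0], 0]
    - [[0.21, 0, -0.43], [0, 0, 0], 0]
    - [[0.32, 0, -0.63], [0, 0, 0], 0]
    - [[0.45, 0, -0.83], [0, 0, 0], 0]
    - [[0.59, 0, -1.03], [0, 0, 0], 0]
    - [[0.73, 0, -1.22], [0, 0, 0], 0]
    - [[0.88, 0, -1.4], [0, 0, 0], 0]
    - [[1.04, 0, -1.58], [0, 0, 0], 0]

```text
time: 7.12
tool_pos: [0.5219, -0.1808, 0.1921]
tool_rot: [-0.0, 0.997, -0.079, -0.0]
contact_force: [-0.6, 2.1, 4.9]
gripper_width: 0.004
grasp_force: 2.2
```

Request:
jog_arm:
  targets:
    - [[0.15, 0, -0.19], [0, 0, 0], 0]
    - [[0.31, 0, -0.37], [0, 0, 0], 0]
    - [[0.49, 0, -0.54], [0, 0, 0], 0]
    - [[0.68, 0, -0.69], [0, 0, 0], 0]
    - [[0.88, 0, -0.83], [0, 0, 0], 0]
    - [[1.08, 0, -0.96], [0, 0, 0], 0]
    - [[1.29, 0, -1.08], [0, 0, 0], 0]
    - [[1.51, 0, -1.19], [0, 0, 0], 0]

```text
time: 8.12
tool_pos: [0.5594, -0.1869, 0.2214]
tool_rot: [-0.0, 0.997, -0.079, -0.0]
contact_force: [2.5, 0.7, 2.2]
gripper_width: -0.0
grasp_force: 1.3
```

Run:
```python
from h import *
snap("side","d2")
a=cv2.imread("pics/d2.png")[110:240,290:470]
cv2.imwrite("pics/d2b.png",cv2.resize(a,(720,520),interpolation=3))
```

```text
(no output)
```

View pics/d2b.png

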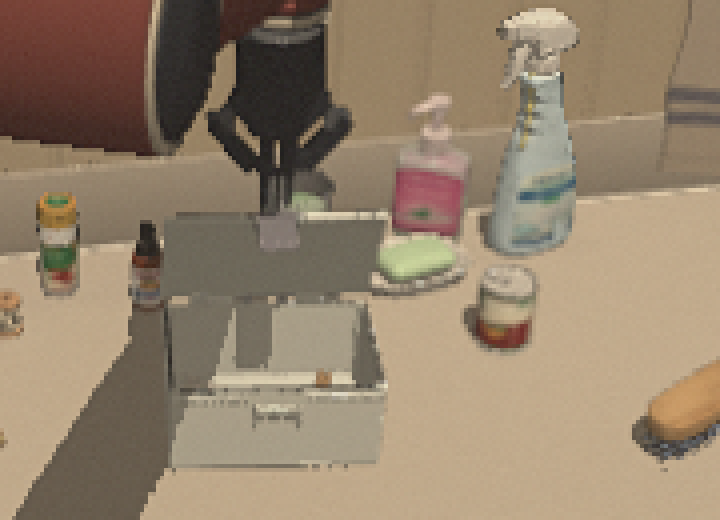

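Crop: the lid is about 65° open, its catch at (280,230), with the fingers behind it. The box is open with pegs inside and the tin is untouched. Before the rest of the arc I'll check the cup behind the box for clearance.

Run:
```python
from h import *
print(world("side","d1",[(363,158),(363,174),(397,160),(416,187)]).round(3), state()["contact_force"])
```

```text
[[ 0.846 -0.284  0.059]
 [ 0.782 -0.27   0.02 ]
 [ 0.81  -0.424  0.055]
 [ 0.603 -0.434  0.053]] [4.05332204 0.53144209 0.69147768]
```

Request:
jog_arm:
  targets:
    - [[0.19, 0, -0.05], [0, 0, 0], 0]
    - [[0.39, 0, -0.09], [0, 0, 0], 0]
    - [[0.59, 0, -0.13], [0, 0, 0], 0]
    - [[0.8, 0, -0.16], [0, 0, 0], 0]
    - [[1.0, 0, -0.18], [0, 0, 0], 0]
    - [[1.21, 0, -0.2], [0, 0, 0], 0]
    - [[1.42, 0, -0.21], [0, 0, 0], 0]
    - [[1.64, 0, -0.22], [0, 0, 0], 0]

```text
time: 9.18
tool_pos: [0.6, -0.1934, 0.2266]
tool_rot: [-0.0, 0.997, -0.079, -0.0]
contact_force: [2.5, -0.5, 2.6]
gripper_width: 0.002
grasp_force: 1.7
```

Request:
jog_arm:
  targets:
    - [[0.2, 0, 0.02], [0, 0, 0], 0]
    - [[0.4, 0, 0.04], [0, 0, 0], 0]
    - [[0.6, 0, 0.06], [0, 0, 0], 0]
    - [[0.8, 0, 0.08], [0, 0, 0], 0]
    - [[1.0, 0, 0.1], [0, 0, 0], 0]
    - [[1.2, 0, 0.14], [0, 0, 0], 0]
    - [[1.4, 0, 0.18], [0, 0, 0], 0]
    - [[1.6, 0, 0.22], [0, 0, 0], 0]

```text
time: 10.18
tool_pos: [0.6394, -0.1998, 0.221]
tool_rot: [-0.0, 0.997, -0.079, -0.0]
contact_force: [2.2, -1.0, 2.8]
gripper_width: -0.004
grasp_force: 1.4
```

Request:
jog_arm:
  targets:
    - [[0.12, 0, 0], [0, 0, 0], 0]
    - [[0.24, 0, 0], [0, 0, 0], 0]
    - [[0.36, 0, 0], [0, 0, 0], 0]
    - [[0.48, 0, 0], [0, 0, 0], 0]
    - [[0.6, 0, 0], [0, 0, 0], 0]
    - [[0.72, 0, 0], [0, 0, 0], 0]

```text
time: 10.92
tool_pos: [0.6569, -0.2025, 0.2208]
tool_rot: [-0.0, 0.997, -0.079, -0.0]
contact_force: [1.8, -0.2, -0.6]
gripper_width: 0.002
grasp_force: 0.7
```

Request:
jog_arm:
  targets:
    - [[0.1, 0, 0], [0, 0, 0], 0]
    - [[0.2, 0, 0], [0, 0, 0], 0]
    - [[0.3, 0, 0], [0, 0, 0], 0]
    - [[0.4, 0, 0], [0, 0, 0], 0]

```text
time: 11.42
tool_pos: [0.6669, -0.2042, 0.2213]
tool_rot: [0.0, 0.997, -0.079, -0.0]
contact_force: [-0.1, 0.5, 0.0]
gripper_width: 0.004
grasp_force: 0.0
```

Request:
jog_arm:
  targets:
    - [[0.6, 0, -2], [0, 0, 0], 0]
    - [[0.6, 0, -3.6], [0, 0, 0], 0]
    - [[0, -2, -3.6], [0, 0, -1.3], 0]
    - [[-1, -4, -3.6], [0, 0, -2.6], 0]
    - [[-2, -6, -3.6], [0, 0, -3.9], 0]
    - [[-3.5, -8, -3.6], [0, 0, -5.2], 0]
    - [[-5, -9.5, -3.4], [0, 0, -6.5], 0]
    - [[-6.5, -11, -2.8], [0, 0, -7.8], 40]

```text
time: 12.42
tool_pos: [0.5492, 0.0946, 0.2924]
tool_rot: [0.001, 0.892, 0.451, 0.001]
contact_force: [0.6, -0.1, 0.7]
gripper_width: 0.202
grasp_force: 0.0
```

Run:
```python
from h import *
T=tool();print(units([.549,.0955,.12]),np.degrees(np.arctan2(T[1,0],T[0,0])),T[:3,3])
```

```text
[ 0.01 -0.04  6.9 ] 53.662933362324964 [0.54923283 0.09455226 0.29241175]
```

Request:
jog_arm:
  targets:
    - [[0, 0, 1.5], [0, 0, -1.3], 40]
    - [[0, 0, 3], [0, 0, -2.6], 40]
    - [[0, 0, 4.5], [0, 0, -3.9], 40]
    - [[0, 0, 6], [0, 0, -5.2], 40]
    - [[0, 0, 7], [0, 0, -6.2], 40]
    - [[0, 0, 7], [0, 0, -6.2], 40]

```text
time: 13.18
tool_pos: [0.5479, 0.093, 0.1138]
tool_rot: [-0.002, 0.624, 0.782, -0.002]
contact_force: [-0.3, -0.1, -0.3]
gripper_width: 0.4
grasp_force: 0.0
```

Run:
```python
from h import *
im,d,C=snap("wrist","w4")
cv2.imwrite("pics/w4b.png",cv2.resize(im[:,:,::-1],(800,500),interpolation=3))
T=tool();print(np.degrees(np.arctan2(T[1,0],T[0,0])),T[:3,3])
```

```text
102.77343324425479 [0.54933333 0.09305869 0.11581499]
```

View pics/w4b.png

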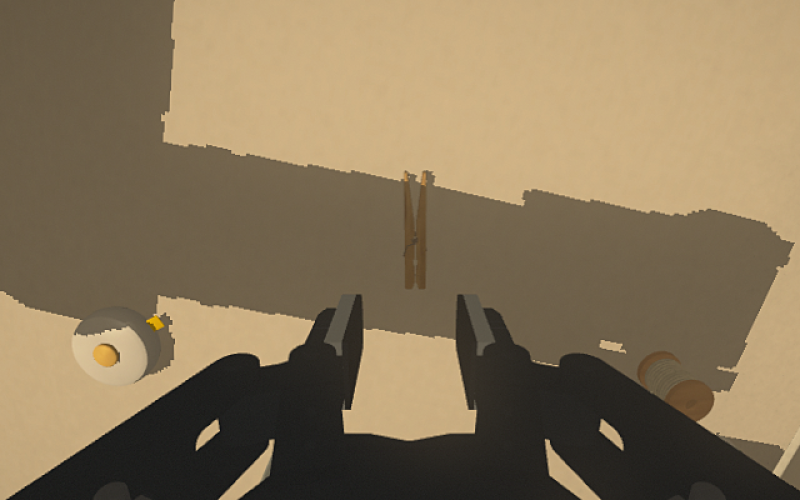

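View: the peg is upright in the image, from (417,172) to (415,289), midway between the fingers. The reel is at (675,385) and a white knob at (115,345), so I'll check the clearances.

Run:
```python
from h import *
s=lambda l:[(a/1.25,b/1.25) for a,b in l]
q=world("wrist","w4",s([(418,173),(415.5,289)]),.011);print(q,q.mean(0),np.degrees(np.arctan2(*(q[0]-q[1])[[1,0]])),np.linalg.norm(q[0]-q[1]))
print(world("wrist","w4",s([(105,355),(690,395)])))
m=q.mean(0);print(units([m[0],m[1],.004]))
```

```text
[[0.54145363 0.13327986 0.011     ]
 [0.55612593 0.0632512  0.011     ]] [0.54878978 0.09826553 0.011     ] 101.83335233709978 0.07154921034685392
[[ 0.37184259 -0.02110007  0.02358978]
 [ 0.73138253  0.0437044   0.03978909]]
[0.21 0.03 4.47]
```

Request:
jog_arm:
  targets:
    - [[0.2, 0.03, 1.5], [0, 0, 0.1], 40]
    - [[0.2, 0.03, 3], [0, 0, 0.1], 40]
    - [[0.2, 0.03, 4], [0, 0, 0.1], 40]
    - [[0.2, 0.03, 4.4], [0, 0, 0.1], 40]
    - [[0.2, 0.03, 4.42], [0, 0, 0.1], 30]
    - [[0.2, 0.03, 4.42], [0, 0, 0.1], 10]
    - [[0.2, 0.03, 4.42], [0, 0, 0.1], 0]
    - [[0.2, 0.03, 4.42], [0, 0, 0.1], 0]

```text
time: 14.22
tool_pos: [0.551, 0.0982, 0.0078]
tool_rot: [0.001, 0.629, 0.778, 0.001]
contact_force: [-0.6, 0.5, 7.3]
gripper_width: 0.14
grasp_force: 59.4
```

Request:
jog_arm:
  targets:
    - [[0, 0, 0], [0, 0, 0], 0]
    - [[0, 0, 0], [0, 0, 0], 0]
    - [[0, 0, -0.4], [0, 0, 0], 0]
    - [[0, 0, -2.8], [0, 0, 0], 0]

```text
time: 14.72
tool_pos: [0.5452, 0.0979, 0.0719]
tool_rot: [-0.004, 0.629, 0.778, -0.004]
contact_force: [-0.1, 0.3, 0.2]
gripper_width: 0.142
grasp_force: 58.7
```

Run:
```python
from h import *
c=H-.076*BX
T=tool();print(units([*c,.19]),T[:3,3],units([.549,.098,.19]),np.degrees(np.arctan2(T[1,0],T[0,0])))
```

```text
[-10.86  -2.93  -4.71] [0.54516435 0.09788141 0.07194562] [-0.02  0.1  -4.72] 102.10137859621229
```

Request:
jog_arm:
  targets:
    - [[0, 0, -2.4], [0, 0, 0], 0]
    - [[-0.5, 0, -4.7], [0, 0, 0], 0]
    - [[-2.9, -0.8, -4.8], [0, 0, 0.8], 0]
    - [[-5.3, -1.6, -4.8], [0, 0, 1.7], 0]
    - [[-7.7, -2.4, -4.8], [0, 0, 2.6], 0]
    - [[-10, -3, -4.8], [0, 0, 2.6], 0]
    - [[-10.9, -3.1, -4.8], [0, 0, 2.6], 0]
    - [[-10.9, -3.1, -4.8], [0, 0, 2.6], 0]

```text
time: 15.72
tool_pos: [0.5307, -0.1854, 0.1958]
tool_rot: [-0.0, 0.759, 0.651, 0.0]
contact_force: [0.9, 1.1, 0.5]
gripper_width: 0.144
grasp_force: 58.7
```

Run:
```python
from h import *
snap("wrist","w5")
im=cv2.imread("pics/w5.png");sd=snap("side","d3")[0][120:240,290:430,::-1]
cv2.imwrite("pics/m5.png",np.vstack([cv2.resize(im,(480,300)),cv2.resize(sd,(480,300))]))
T=tool();print(tobox(T[:3,3]),T[:3,3],np.degrees(np.arctan2(T[1,0],T[0,0])))
```

```text
[-76.7890808   -0.71126991 101.62588504] [ 0.53083914 -0.18352983  0.19562589] 81.35183450704142
```

View pics/m5.png

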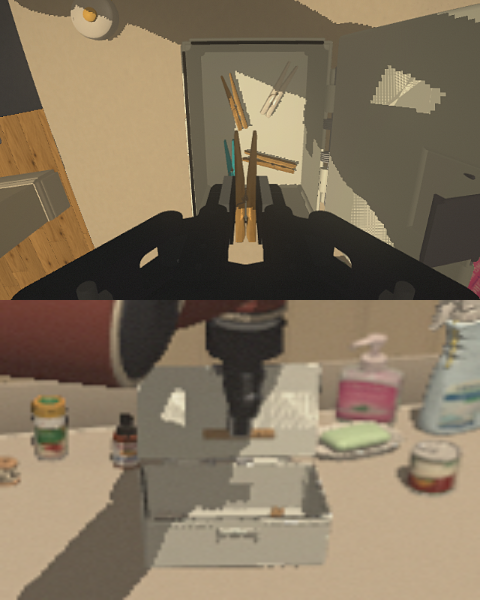

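The peg is held level over the middle of the box (wrist inset (245,170)), and the lid stands fully open behind it. I'll lower it now.

Request:
jog_arm:
  targets:
    - [[0, 0, 1.6], [0, 0, 0], 0]
    - [[0, 0, 3.2], [0, 0, 0], 0]
    - [[0, 0, 4.6], [0, 0, 0], 0]
    - [[0, 0, 5.6], [0, 0, 0], 0]
    - [[0, 0, 6.1], [0, 0, 0], 0]
    - [[0, 0, 6.4], [0, 0, 0], 0]
    - [[0, 0, 6.4], [0, 0, 0], 0]

```text
time: 16.7
tool_pos: [0.5311, -0.1842, 0.0361]
tool_rot: [0.0, 0.758, 0.652, 0.0]
contact_force: [-0.1, 0.4, 0.5]
gripper_width: 0.142
grasp_force: 58.7
```

Request:
jog_arm:
  targets:
    - [[0, 0, 0.1], [0, 0, 0], 0]
    - [[0, 0, 0.2], [0, 0, 0], 0]
    - [[0, 0, 0.2], [0, 0, 0], 0]

```text
time: 17.08
tool_pos: [0.5308, -0.1847, 0.0308]
tool_rot: [0.0, 0.759, 0.651, 0.0]
contact_force: [-0.7, 0.6, 0.3]
gripper_width: 0.143
grasp_force: 58.7
```

Request:
jog_arm:
  targets:
    - [[0, 0, 0.1], [0, 0, 0], 0]
    - [[0, 0, 0.2], [0, 0, 0], 0]
    - [[0, 0, 0.2], [0, 0, 0], 0]

```text
time: 17.45
tool_pos: [0.531, -0.1847, 0.0272]
tool_rot: [-0.0, 0.759, 0.652, -0.0]
contact_force: [-4.4, 2.1, 9.0]
gripper_width: 0.144
grasp_force: 59.9
```

Touched down. Release it and lift away.

Request:
jog_arm:
  targets:
    - [[0, 0, -0.06], [0, 0, 0], 20]
    - [[0, 0, -0.06], [0, 0, 0], 35]
    - [[0, 0, -0.06], [0, 0, 0], 40]
    - [[0, 0, -0.06], [0, 0, 0], 40]
    - [[0, 0, -1.5], [0, 0, 0], 40]
    - [[0, 0, -3.5], [0, 0, 0], 40]
    - [[0, 0, -5.5], [0, 0, 0], 20]
    - [[0, 0, -7.5], [0, 0, 0], 0]

```text
time: 18.45
tool_pos: [0.5305, -0.1845, 0.2147]
tool_rot: [-0.0, 0.759, 0.652, -0.0]
contact_force: [0.1, -0.2, -0.2]
gripper_width: 0.009
grasp_force: 0.0
```

Run:
```python
from h import *
snap("wrist","w6")
cv2.imwrite("pics/m6.png",cv2.resize(cv2.imread("pics/w6.png")[30:330,150:500],(700,600)))
T=tool();print(tobox(T[:3,3]),state()["gripper_width"],state()["joint_pos"])
# behind the lid, 60 mm to box-left(+y) , then over
for bx,by,z in((-76,62,.32),(85,62,.32),(70,62,.215)):
    print(units([*(H+1e-3*(bx*BX+by*BY)),z]))
```

```text
[-73.28171771  -2.77441002 129.47515514] 0.003000274272480372 [-4.66980778e-01 -9.23685128e-02  1.76906175e+00  2.52200597e-05
  1.45216697e+00 -3.15472726e-01]
[ 2.58 -0.05 -3.87]
[ 2.54  6.39 -3.79]
[2.56 5.74 0.4 ]
```

View pics/m6.png

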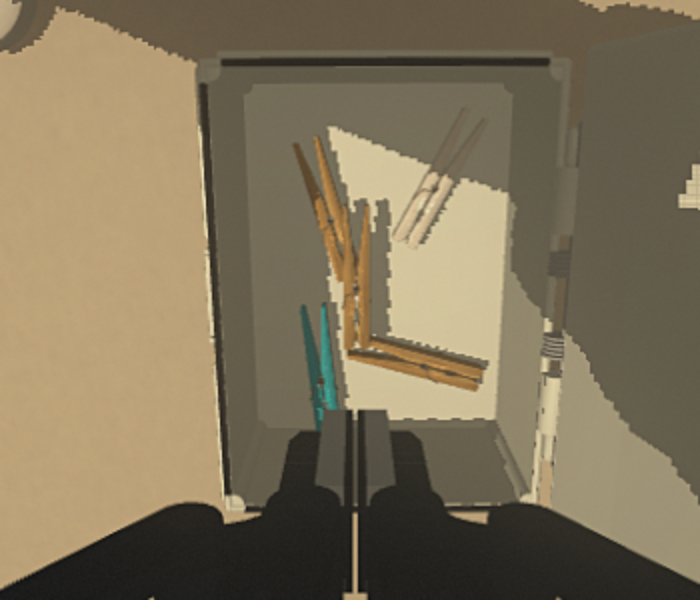

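The stray peg lies in the box centre (357,275), across the others and well below the rim. Now I'll bring the shut fingers round behind the lid, about 62 mm left of the middle.

Request:
jog_arm:
  targets:
    - [[1, 0, -2], [0, 0, 0], 0]
    - [[2.5, 0, -4], [0, 0, 0], 0]
    - [[2.56, 2.2, -4], [0, 0, 0], 0]
    - [[2.56, 4.4, -4], [0, 0, 0], 0]
    - [[2.56, 6.4, -4], [0, 0, 0], 0]
    - [[2.56, 6.4, -2.4], [0, 0, 0], 0]
    - [[2.56, 6.4, -0.8], [0, 0, 0], 0]
    - [[2.56, 6.4, 0], [0, 0, 0], 0]

```text
time: 19.5
tool_pos: [0.6974, -0.1451, 0.2092]
tool_rot: [-0.002, 0.759, 0.652, -0.001]
contact_force: [0.1, -0.6, -0.4]
gripper_width: 0.001
grasp_force: 0.0
```

Run:
```python
from h import *
T=tool();p=tobox(T[:3,3]);print(p)
a=13
def P(th):
    if th>1.57: return np.array([-148*np.cos(th)+6*np.sin(th)+a, 125.])
    r=np.interp(th,[0.,.3,1.57],[138,134,125])
    return np.array([-r*np.cos(th)+6*np.sin(th)+a, r*np.sin(th)+6*np.cos(th)])
for l in ([1.75,1.7,1.65,1.6,1.56,1.5,1.44,1.38],[1.32,1.26,1.2,1.13,1.06,.99,.92,.85],[.78,.71,.64,.57,.5,.43,.36,.29],[.25,.21,.17,.14,.11,.09,.07]):
    print([[float(v) for v in ((P(t)-p[[0,2]])/25*[1,-1]).round(2)] for t in l]); p=np.r_[P(l[-1])[0],0,P(l[-1])[1]]
```

```text
[ 81.7369485   63.26110635 115.17442977]
[[-1.46, -0.39], [-1.75, -0.39], [-2.04, -0.39], [-2.34, -0.39], [-2.56, -0.4], [-2.87, -0.42], [-3.17, -0.42], [-3.47, -0.4]]
[[-0.3, 0.04], [-0.6, 0.09], [-0.9, 0.16], [-1.25, 0.27], [-1.58, 0.4], [-1.91, 0.56], [-2.23, 0.74], [-2.53, 0.94]]
[[-0.29, 0.22], [-0.57, 0.47], [-0.82, 0.73], [-1.06, 1.01], [-1.28, 1.31], [-1.48, 1.63], [-1.66, 1.96], [-1.82, 2.3]]
[[-0.09, 0.2], [-0.17, 0.4], [-0.24, 0.61], [-0.29, 0.77], [-0.33, 0.93], [-0.36, 1.03], [-0.38, 1.14]]
```

Request:
jog_arm:
  targets:
    - [[0, -0.5, -0.1], [0, 0, 0], 0]
    - [[0, -0.9, -0.2], [0, 0, 0], 0]
    - [[0, -1.2, -0.2], [0, 0, 0], 0]
    - [[0, -1.5, -0.2], [0, 0, 0], 0]
    - [[0, -1.75, -0.2], [0, 0, 0], 0]
    - [[0, -2.04, -0.2], [0, 0, 0], 0]
    - [[0, -2.34, -0.2], [0, 0, 0], 0]
    - [[0, -2.6, -0.2], [0, 0, 0], 0]

```text
time: 20.5
tool_pos: [0.634, -0.1356, 0.2182]
tool_rot: [0.0, 0.759, 0.652, 0.0]
contact_force: [2.9, -0.4, 1.6]
gripper_width: 0.003
grasp_force: 1.3
```

```bash
python3 -c "
from h import *
print(tobox(tool()[:3,3]),state()['contact_force'])"
```

```text
[ 17.59723746  62.67989094 124.18266828] [ 2.89153431 -0.41777734  1.58371523]
```

Request:
jog_arm:
  targets:
    - [[0, -0.3, -0.01], [0, 0, 0], 0]
    - [[0, -0.7, 0], [0, 0, 0], 0]
    - [[0, -1.1, 0.03], [0, 0, 0], 0]
    - [[0, -1.5, 0.09], [0, 0, 0], 0]
    - [[0, -1.9, 0.18], [0, 0, 0], 0]
    - [[0, -2.3, 0.31], [0, 0, 0], 0]
    - [[0, -2.69, 0.49], [0, 0, 0], 0]
    - [[0, -3.06, 0.68], [0, 0, 0], 0]

```text
time: 21.5
tool_pos: [0.5583, -0.1241, 0.2012]
tool_rot: [0.0, 0.759, 0.652, 0.0]
contact_force: [4.4, -2.0, -1.1]
gripper_width: -0.004
grasp_force: 1.8
```

Run:
```python
from h import *
T=tool();p=tobox(T[:3,3]);print(p,state()["contact_force"])
a=13
# lid angle from front corner on face
from scipy.optimize import brentq
c=p[[0,2]]-[a,0]
th=brentq(lambda t:c@[np.sin(t),np.cos(t)]-6,0,1.5);r=c@[-np.cos(th),np.sin(th)];print(th,r)
def P(t):
    q=np.interp(t,[0.,th],[138,r])
    return np.array([-q*np.cos(t)+6*np.sin(t)+a, q*np.sin(t)+6*np.cos(t)])
t0=th
for l in (np.linspace(th,.35,9)[1:],[.3,.25,.2,.16,.13,.1,.08]):
    print([[float(v) for v in ((P(t)-P(t0))/25*[1,-1]).round(2)] for t in l]); t0=l[-1]
```

```text
[-58.89526121  62.32372686 107.18799871] [ 4.38193095 -1.96692301 -1.05208343]
0.9334747560736552 128.92709433023154
[[-0.32, 0.2], [-0.63, 0.42], [-0.93, 0.67], [-1.2, 0.94], [-1.46, 1.23], [-1.7, 1.54], [-1.91, 1.87], [-2.1, 2.22]]
[[-0.12, 0.25], [-0.22, 0.5], [-0.31, 0.76], [-0.37, 0.97], [-0.42, 1.12], [-0.45, 1.29], [-0.48, 1.39]]
```

Request:
jog_arm:
  targets:
    - [[0, -0.32, 0.2], [0, 0, 0], 0]
    - [[0, -0.63, 0.42], [0, 0, 0], 0]
    - [[0, -0.93, 0.67], [0, 0, 0], 0]
    - [[0, -1.2, 0.94], [0, 0, 0], 0]
    - [[0, -1.46, 1.23], [0, 0, 0], 0]
    - [[0, -1.7, 1.54], [0, 0, 0], 0]
    - [[0, -1.91, 1.87], [0, 0, 0], 0]
    - [[0, -2.1, 2.22], [0, 0, 0], 0]

```text
time: 22.5
tool_pos: [0.5077, -0.1165, 0.1468]
tool_rot: [0.001, 0.759, 0.652, 0.001]
contact_force: [6.1, -0.5, 2.7]
gripper_width: 0.001
grasp_force: 2.4
```

Request:
jog_arm:
  targets:
    - [[0, -0.12, 0.25], [0, 0, 0], 0]
    - [[0, -0.22, 0.5], [0, 0, 0], 0]
    - [[0, -0.31, 0.76], [0, 0, 0], 0]
    - [[0, -0.37, 0.97], [0, 0, 0], 0]
    - [[0, -0.42, 1.12], [0, 0, 0], 0]
    - [[0, -0.45, 1.29], [0, 0, 0], 0]
    - [[0, -0.45, 1.29], [0, 0, 0], 0]

```text
time: 23.38
tool_pos: [0.4957, -0.1146, 0.1135]
tool_rot: [0.0, 0.759, 0.652, -0.0]
contact_force: [4.7, -1.0, 5.4]
gripper_width: 0.005
grasp_force: 2.5
```

```bash
python3 -c "
from h import *
print(tobox(tool()[:3,3]),state()['contact_force'])"
```

```text
[-122.28555791   61.90570708   19.4669293 ] [ 4.73543866 -0.98653594  5.36130465]
```

Request:
jog_arm:
  targets:
    - [[0, 0, 0.1], [0, 0, 0], 0]
    - [[0, 0, 0.2], [0, 0, 0], 0]
    - [[0, 0, 0.3], [0, 0, 0], 0]
    - [[0, 0, 0.35], [0, 0, 0], 0]
    - [[0, 0, 0.4], [0, 0, 0], 0]
    - [[0, 0, 0.4], [0, 0, 0], 0]

```text
time: 24.12
tool_pos: [0.4948, -0.1144, 0.1036]
tool_rot: [-0.001, 0.759, 0.652, -0.001]
contact_force: [0.3, -0.3, 7.5]
gripper_width: 0.002
grasp_force: 3.5
```

Request:
jog_arm:
  targets:
    - [[0, 0, 0.04], [0, 0, 0], 0]
    - [[0, 0, 0.08], [0, 0, 0], 0]
    - [[0, 0, 0.08], [0, 0, 0], 0]

```text
time: 24.5
tool_pos: [0.4947, -0.1144, 0.1015]
tool_rot: [-0.001, 0.759, 0.652, -0.001]
contact_force: [0.0, -0.4, 6.6]
gripper_width: -0.001
grasp_force: 3.2
```

Request:
jog_arm:
  targets:
    - [[0, 0, 0.03], [0, 0, 0], 0]
    - [[0, 0, 0.06], [0, 0, 0], 0]
    - [[0, 0, 0.06], [0, 0, 0], 0]

```text
time: 24.88
tool_pos: [0.4946, -0.1144, 0.0997]
tool_rot: [-0.001, 0.759, 0.652, -0.001]
contact_force: [0.6, -0.9, 5.0]
gripper_width: 0.002
grasp_force: 2.9
```

Request:
jog_arm:
  targets:
    - [[0, 0, 0.02], [0, 0, 0], 0]
    - [[0, 0, 0.04], [0, 0, 0], 0]
    - [[0, 0, 0.04], [0, 0, 0], 0]

```text
time: 25.25
tool_pos: [0.4945, -0.1144, 0.0987]
tool_rot: [-0.001, 0.759, 0.652, -0.001]
contact_force: [-0.3, -0.7, 5.5]
gripper_width: -0.001
grasp_force: 3.0
```

Request:
jog_arm:
  targets:
    - [[0, 0, 0.02], [0, 0, 0], 0]
    - [[0, 0, 0.03], [0, 0, 0], 0]
    - [[0, 0, 0.03], [0, 0, 0], 0]

```text
time: 25.62
tool_pos: [0.4945, -0.1144, 0.0983]
tool_rot: [-0.001, 0.759, 0.652, -0.001]
contact_force: [-0.8, -0.1, 6.7]
gripper_width: 0.004
grasp_force: 3.8
```

Request:
jog_arm:
  targets:
    - [[0, 0, -0.04], [0, 0, 0], 0]
    - [[0, 0, -0.08], [0, 0, 0], 0]
    - [[0, 0, -0.08], [0, 0, 0], 0]

```text
time: 26.0
tool_pos: [0.4946, -0.1144, 0.1001]
tool_rot: [-0.001, 0.759, 0.652, -0.001]
contact_force: [1.4, 0.1, 5.2]
gripper_width: -0.002
grasp_force: 2.9
```

Request:
jog_arm:
  targets:
    - [[0, 0, 0.04], [0, 0, 0], 0]
    - [[0, 0, 0.08], [0, 0, 0], 0]
    - [[0, 0, 0.11], [0, 0, 0], 0]
    - [[0, 0, 0.11], [0, 0, 0], 0]

```text
time: 26.5
tool_pos: [0.4946, -0.1144, 0.0981]
tool_rot: [-0.001, 0.759, 0.652, -0.001]
contact_force: [-2.3, 0.6, 10.8]
gripper_width: -0.001
grasp_force: 5.3
```

Request:
jog_arm:
  targets:
    - [[0, 0, 0.02], [0, 0, 0], 0]
    - [[0, 0, 0.03], [0, 0, 0], 0]
    - [[0, 0, 0.03], [0, 0, 0], 0]

```text
time: 26.88
tool_pos: [0.4946, -0.1144, 0.0979]
tool_rot: [-0.001, 0.759, 0.652, -0.001]
contact_force: [-3.7, 0.9, 12.4]
gripper_width: -0.001
grasp_force: 6.7
```

The hard stop is felt at about 12 N, so the lid should be latched. I'll ease off slowly to confirm.

Request:
jog_arm:
  targets:
    - [[0, 0, -0.05], [0, 0, 0], 0]
    - [[0, 0, -0.1], [0, 0, 0], 0]
    - [[0, 0, -0.14], [0, 0, 0], 0]
    - [[0, 0, -0.17], [0, 0, 0], 0]
    - [[0, 0, -0.17], [0, 0, 0], 0]

```text
time: 27.5
tool_pos: [0.4945, -0.1143, 0.1002]
tool_rot: [-0.001, 0.759, 0.652, -0.001]
contact_force: [-0.5, -0.7, 4.5]
gripper_width: 0.0
grasp_force: 1.8
```

Request:
jog_arm:
  targets:
    - [[0, 0, -0.03], [0, 0, 0], 0]
    - [[0, 0, -0.05], [0, 0, 0], 0]
    - [[0, 0, -0.05], [0, 0, 0], 0]

```text
time: 27.88
tool_pos: [0.4952, -0.1142, 0.1016]
tool_rot: [-0.001, 0.759, 0.652, -0.0]
contact_force: [0.3, 0.5, 0.3]
gripper_width: -0.002
grasp_force: 0.0
```

Force is gone, so the lid is latched. I'll lift clear and check.

Request:
jog_arm:
  targets:
    - [[0, 0, -0.1], [0, 0, 0], 0]
    - [[0, 0, -0.3], [0, 0, 0], 0]
    - [[0, 0, -1.5], [0, 0, 0], 0]
    - [[0, 0, -3.5], [0, 0, 0], 0]
    - [[0, 0, -5.5], [0, 0, 0], 0]
    - [[0, 0, -7], [0, 0, 0], 0]
    - [[0, 0, -7], [0, 0, 0], 0]

```text
time: 28.75
tool_pos: [0.4976, -0.1151, 0.2824]
tool_rot: [0.004, 0.759, 0.652, 0.002]
contact_force: [-0.5, -0.2, -0.7]
gripper_width: 0.0
grasp_force: 0.0
```

Run:
```python
from h import *
im=snap("side","d9")[0][100:250,250:470,::-1]
cv2.imwrite("pics/d9b.png",cv2.resize(im,(800,545),interpolation=3))
```

```text
(no output)
```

View pics/d9b.png

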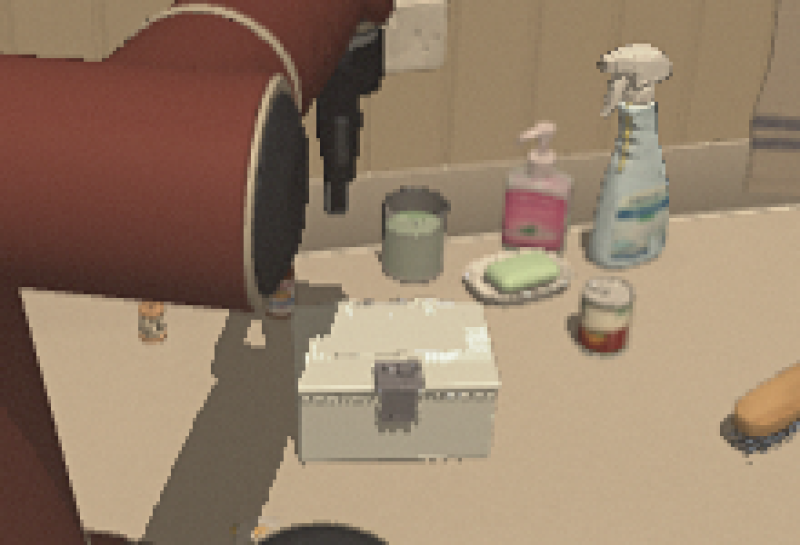

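The lid is shut with the catch engaged at (398,390), the arm is clear, and the reel and tin are undisturbed.

```bash
python3 -c "
from plant import *
print(job_done())"
```

```text
the job is handed in; nothing more can be done
None
```

The stray peg is in the box, the lid was eased open under the finger and pushed shut until latched, nothing else was touched, and the job was handed in at about 29 s.

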